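# Post a burnt-out tealight tin through the flap of the waste cabinet

## Task

Clear away the burnt-out tealight tin that stands on the front shelf of the pine waste cabinet: push the cabinet's self-closing steel flap open with one finger and, keeping it open with that finger, slide the tin off the shelf and in with the other finger, then come away so that the flap falls shut. Only push the tin, gently: it is thin, so do not pinch or lift it, and do not use it to shove the flap open. Leave the matchbox, the dreidels, the bowl, the candle carton and the fresh tealight where they are.

Things in the scene. Friction and masses are not known exactly. Their poses are not given: they have to be found in the camera images.
- cabinet: Low pine waste cabinet, fixed to the ledge, 300 mm wide (y), 235 mm deep. Origin: at ledge height, midway along its width, straight below the lip (rear edge of its front shelf). x points from the front, level, into the cabinet; y along its width; z up. Front to back: flat shelf, slope with the flap in it, flat top. Hollow inside, under shelf and flap too; floor at z = 12 mm.
- lip (a point): The lip: middle of the shelf's rear edge, at the height of the shelf's top (cabinet x 0, y 0, z 100 mm), axes as the cabinet's. The shelf, 316 mm wide and without a rim, runs from here 107 mm to the front; a thing pushed over the lip while the flap is open drops into the cabinet.
- slope_top (a point): Middle of the slope's upper edge and of the flap's hinge: cabinet x 100, y 0, z 145 mm. The slope rises straight from the lip to here. Its middle 192 mm (y -96 to 96) is the flap, the rest is fixed wood. Behind it the flat top, 2 mm higher, runs to x = 144 mm; nothing of the cabinet is higher. Axes as the cabinet's.
- flap (a joint): Flap angle, rad: 0 shut (in the slope, 24 degrees from level), at 1.15 it hangs straight down, at most 1.35. Steel sheet 188 mm wide, 104 mm long, 3 mm thick, hinged along its upper edge; pushed towards +x or down, its free edge at the lip swings down and inwards. A spring shuts it when let go; a finger pushing it level, just above shelf height, needs about 1 to 5 N.
- flap_edge (a point): Middle of the flap's free (lower) edge, on its outer face; when shut, about 5 mm beyond the lip and 2 mm above shelf height.
- tin_center (a point): Centre (half-way up) of the burnt-out tin: an empty round aluminium cup, open at the top, 39 mm across, 24 mm high, 10 to 17 g, with only a small wick clip inside; it stands upright on the cabinet's shelf in front of the flap, its centre 40 to 65 mm before the lip and within 35 mm of the middle.
- matchbox: Matchbox, 56 x 36 x 16 mm, lying flat near one end of the cabinet's shelf (either end). Origin: centre of its underside, x along its 56 mm. Leave alone.
- dreidel_a: Clear acrylic dreidel lying on one flat side near the other end of the shelf: 26 mm square body, 26 mm high as it lies, pointed tip 14 mm long towards its +x, stem 18 mm long towards -x. Origin: middle of the body's underside. Leave alone.
- dreidel_b: A second such dreidel lying on the ledge. Leave alone.
- bowl: Green ceramic bowl, 150 mm across, 58 mm high, on the ledge to the left. Origin: centre of its underside. Leave alone.
- candle_box: Flat carton of candles, 105 x 75 x 28 mm, on the ledge to the right. Origin: centre of its underside. Leave alone.
- tealight: Fresh, full tealight with a wick, 39 mm across, 24 mm high, on the ledge itself to the left (not the tin to be cleared). Origin: centre of its underside. Leave alone.

How it is judged:
On the way, in this order (a step that is already met when the one before it is completed fails the run):
1. a finger has pushed the flap open (more than 0.25 rad) while the tin is still standing on the shelf, its centre before the lip (value of joint flap above 0.25 rad and contact force between the fingers and flap above 0.2 N and x of tin_center in the frame of cabinet below 0 m and z of tin_center in the frame of cabinet above 0.105 m), for 0.05 s.
2. the tin has dropped in while a finger still holds the flap open (more than 0.3 rad) (value of joint flap above 0.3 rad and contact force between the fingers and flap above 0.2 N and x of tin_center in the frame of cabinet between -0.085 and 0.13 m and y of tin_center in the frame of cabinet between -0.14 and 0.14 m and z of tin_center in the frame of cabinet below 0.075 m), for 0.05 s.
At the end, for the whole second after the job is handed in: The tin lies at rest inside the cabinet (its centre more than 25 mm below the shelf's top and within the walls) and the flap is shut (less than 0.06 rad) (x of tin_center in the frame of cabinet between -0.085 and 0.13 m and y of tin_center in the frame of cabinet between -0.14 and 0.14 m and z of tin_center in the frame of cabinet below 0.075 m and value of joint flap below 0.06 rad and linear speed of tin below 0.02 m/s); the robot touches nothing.
It fails at once if the tin is lifted (its centre more than 15 mm above where it stands on the shelf) (height (world z) of tin_center above 0.127 m).
It fails at once if the tin is pinched or pressed hard (fingers on it with more than 6 N) (contact force between the fingers and tin above 6 N).
It fails at once if the tin is pushed against the flap before a finger has opened it (more than 0.5 N on a flap open less than 0.1 rad, the tin on the shelf) (contact force between tin and flap above 0.5 N and value of joint flap below 0.1 rad and z of tin_center in the frame of cabinet above 0.105 m).
It fails at once if the matchbox or the dreidel on the shelf is moved (more than 15 mm) (distance of any of matchbox, dreidel_a from where it was at the start of the episode above 0.015 m).
It fails at once if the bowl, the other dreidel, the candle carton or the fresh tealight is moved (more than 20 mm) (distance of any of dreidel_b, bowl, candle_box, tealight from where it was at the start of the episode above 0.02 m).
It also fails if it takes over 34 s, if anything falls off the work surface, if the arm or the gripper's body presses on something with over 40 N, if the wrist force passes 120 N, or if a joint passes its speed limit or range.

## Robot

A 7-joint arm with a two-finger parallel gripper is mounted at the origin on the work surface. World frame = base frame: x ahead of the robot, y to its left, z up, the work surface at z = 0. Lengths are in m, angles in rad, forces in N, time in s.
With the tool pointing down it reaches from about 0.35 to 0.775 m from the base axis. Payload 3.1 kg.
Tool frame: the origin (TCP) lies at the very end of the fingers, on their centre line; the grasp point (between the pads) lies 19 mm behind it (ctrl.pinch_z is the distance from the TCP to the grasp point, in m); z points along the fingers, y is the direction in which the jaws open and shut (so a half turn about z gives the same grasp; the last joint's range is limited). The gripper opens to 85 mm and grips with 20 to 120 N. Pads are 22 mm wide; open, the fingers measure 114 mm over their backs; the gripper's body (76 mm by 85 mm) begins 54 mm behind the grasp point. The pads swing forward as they close: fully open they stand 13 mm farther back than shut.
Start: joints at [1.147, 0.311, 0.014, 1.512, -0.004, 1.319, -0.027], TCP at [0.205, -0.51, 0.231] pointing down, gripper open.
Joint ranges: [-2.7, 2.7], [-0.3, 1.91], [-1.27, 1.3], [0.12, 2.57], [-1.44, 4.58], [0.2, 2.03], [-3.05, 3.05]. Speed limits (rad/s): [2.79, 2.79, 3.14, 3.14, 3.14, 3.14, 3.14].

## Interface

Orientations are given as a unit quaternion [x, y, z, w].
In Python, from plant import read_state, viewer, ctrl gives the robot as it stands.
- The arm moves only by the tool jog_arm, never from a script. Its argument "plan" is a list of rows, each a list of 2 entries, a list of its own where there are three numbers: the shift along the tool's x, y, z in cm, then the turn, a rotation vector about the tool's x, y, z in rad. A call has 1 to 10 rows; each row is the pose to reach, as a shift and turn from the pose commanded when the call began, along the tool's axes at that moment; what a row does not reach only later rows make up. A row lasts 1/12 s, in which the tool goes at most 41.7 mm and 7.16 degrees, less where a joint would pass 70% of its speed; a pose out of reach is approached as far as the arm can. A call with a gripper value outside its range is refused whole. "fingers" is the finger opening in cm, from 0 to 8.54, set as the call begins (left out, the last holds). The fingers move at their own pace and stop on an object; "force" is the grip in N (left out, the last holds). Time passes only in rows, so rows that repeat a pose let the fingers close. It gives the time, the measured TCP pose, the force and the opening at its end, in the units of the state.
- read_state(): the state, without advancing time (a new reading comes with each control period).
- viewer.camera(name): name is "side" or "top" or "wrist"; returns a dict with "img" (480x640x3 uint8, red, green, blue), "mtx" (3x3 intrinsics, pixels), "camera_from_world" (4x4, takes a point from world to camera coordinates); the wrist camera has in their place "hand_eye" (4x4, takes a point from camera to tool coordinates, whose origin is the TCP and whose axes are the flange's). Camera axes: x right, y up, looking along -z (the intrinsics and any distortion apply to the point x, -y, -z); pixel columns grow to the right and rows downward; lengths in m; the calibration is good to about 2 mm. A picture is of the moment at which its call begins: read the wrist's pose just before it. There is no depth.
- ctrl.sign_off(): hands the job in, once; it reports no verdict.
Trained networks look in a picture, given as the dict that the camera call returned (one of the last four; its "shot" number tells which), for a name from the list of things; names that differ only in an ending like _2 or _b are one class to them, and where a whole thing is asked for, a point or a joint stands for the part that bears it (a point fixed in the world has none). Each returns a list of dicts, best first, with "conf" (0 to 1); they miss things now and then, are a little off and sometimes report something else, mostly with a low value. They report only what shows in the picture. A call takes as long as a camera call.
- viewer.recognise(query, picture): "bbox" ([left, top, right, bottom] in pixels, round what is visible of it).
- viewer.masks_of(query, picture): "pixels" (480x640 bool, what is visible of it) and "bbox" ([left, top, right, bottom] in pixels, round what is visible of it).
- viewer.place_of(query, picture): "uv" ([column, row] in pixels: a listed point, or the origin of a listed thing).
The state is a dict: "time": time; "qpos": joint angles; "joint_vel": joint speeds; "effort": joint torques, N m; "ee_pos": TCP position; "eef_rot": TCP orientation; "ft_force": force on the tool from outside, world axes, zero at the start; "wrist_torque": the same for the moment, N m; "finger_gap": finger opening in m.
Only numpy, scipy, OpenCV 4.12 (cv2) and the standard library are available. Lean on these libraries where they do the work, as an engineer would, in place of code of your own. Each camera call takes 0.05 s, during which the arm holds its last target.

## Working session

There is one attempt and no reset: what is moved stays moved. The work goes in short steps, Python scripts to look and compute and a tool call to move; the robot and the scene stay as the last step left them, time stands still between calls to the robot, and variables do not carry over. Pictures are saved under pics/ and viewed, and the job is handed in when it is done.

Besides the shell and the picture viewer there is one more tool, called after "Request:" as name([rows], argument=value, ...), one row to a line, values as JSON. jog_arm: Moves the arm, as the interface text tells. Its arguments: {"type":"object","properties":{"plan":{"type":"array"},"fingers":{"type":"number"},"force":{"type":"number"}},"required":["plan"]}

```bash
ls; mkdir -p pics
cat > h.py <<'E'
import numpy as np, cv2
from plant import read_state, viewer, ctrl
def save(p,n): cv2.imwrite('pics/'+n+'.png', p['img'][:,:,::-1])
E
python3 - <<'E'
from h import *
s=read_state()
for k,v in s.items(): print(k,np.round(v,4))
for c in ['side','top']:
    p=viewer.camera(c); save(p,c+'0')
    print(c,p.keys(),p['mtx'],np.round(p['camera_from_world'],4))
    for q in ['tin_center','lip','slope_top','flap_edge','cabinet','matchbox','dreidel_a','bowl','candle_box','tealight']:
        print(q,[(np.round(r['uv'],1),round(r['conf'],2)) for r in viewer.place_of(q,p)][:3])
print(read_state()['time'])
E
```

```text
pics
time 0.0
qpos [ 1.1473  0.3117  0.014   1.5131 -0.0044  1.3192 -0.0272]
joint_vel [ 0.0007  0.0001  0.001  -0.0018  0.0008  0.0018 -0.0001]
effort [ 3.00000e-04 -3.79917e+01  1.45900e-01 -2.30592e+01  1.23000e-02
  1.37000e-02  0.00000e+00]
ee_pos [ 0.2047 -0.5097  0.2302]
eef_rot [ 9.818e-01  1.898e-01 -3.000e-04 -1.200e-03]
ft_force [-1.2844 -0.3477  0.0672]
wrist_torque [-0.0064  0.0247  0.0299]
finger_gap 0.0854
side dict_keys(['img', 'mtx', 'camera_from_world', 'shot']) [[557.47950181   0.         314.83574184]
 [  0.         557.47950181 244.0339668 ]
 [  0.           0.           1.        ]] [[-0.858  -0.5136  0.0043  0.4463]
 [ 0.3825 -0.6334  0.6727 -0.2566]
 [-0.3428  0.5788  0.7399 -1.3169]
 [ 0.      0.      0.      1.    ]]
tin_center [(array([339.7, 212. ]), 0.55)]
lip [(array([324.4, 203.3]), 0.92)]
slope_top [(array([289.5, 183.9]), 0.88), (array([324.1, 231.7]), 0.38)]
flap_edge [(array([322.5, 203.3]), 0.58)]
cabinet [(array([326.7, 229.3]), 0.92)]
matchbox [(array([328.7, 239.1]), 0.73)]
dreidel_a [(array([327.1, 241.3]), 0.74), (array([355.6, 183.5]), 0.65),
[... 221 characters left out ...]
  ]
 [  0.         535.99952991 240.35057286]
 [  0.           0.           1.        ]] [[ 0.0136 -0.9998  0.0151 -0.0129]
 [ 0.9965  0.0148  0.0823 -0.5037]
 [-0.0825  0.0139  0.9965 -1.2763]
 [ 0.      0.      0.      1.    ]]
tin_center [(array([381.1, 231. ]), 0.6)]
lip [(array([389.2, 212.6]), 0.58)]
slope_top [(array([384.1, 167.4]), 0.69)]
flap_edge [(array([388.5, 211.6]), 0.83)]
cabinet [(array([382.4, 216.5]), 0.71)]
matchbox [(array([336. , 241.2]), 0.8)]
dreidel_a [(array([439.9, 224.7]), 0.59), (array([511.5, 300.9]), 0.46), (array([163.5, 305.7]), 0.31)]
bowl [(array([124.4, 205.4]), 0.89)]
candle_box [(array([539.9, 215.5]), 0.73)]
tealight [(array([163.8, 303.2]), 0.75)]
1.1
```

View pics/side0.png

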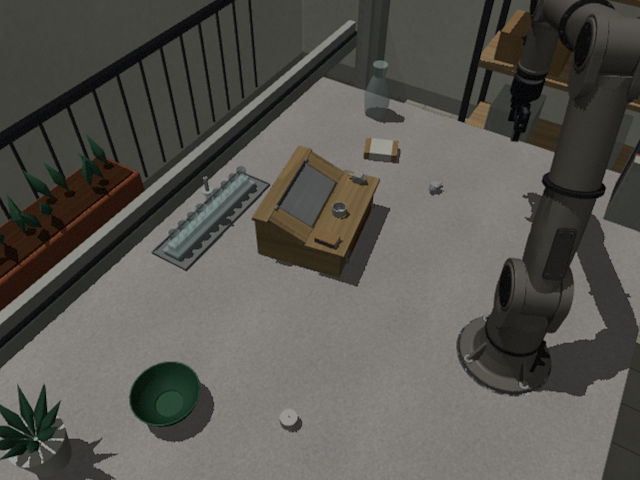

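View pics/top0.png

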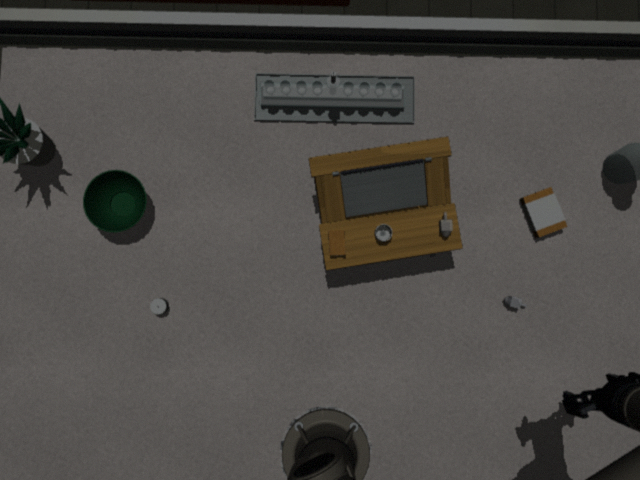

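```bash
cat >> h.py <<'E'
K={'side':np.array([[557.4795,0,314.8357],[0,557.4795,244.034],[0,0,1]]),'top':np.array([[535.9995,0,331.479],[0,535.9995,240.3506],[0,0,1]])}
T={'side':np.array([[-0.858,-0.5136,0.0043,0.4463],[0.3825,-0.6334,0.6727,-0.2566],[-0.3428,0.5788,0.7399,-1.3169],[0,0,0,1]]),
'top':np.array([[0.0136,-0.9998,0.0151,-0.0129],[0.9965,0.0148,0.0823,-0.5037],[-0.0825,0.0139,0.9965,-1.2763],[0,0,0,1]])}
F=np.diag([1,-1,-1])
def proj(c,X):
    X=np.atleast_2d(X); P=(T[c][:3,:3]@X.T).T+T[c][:3,3]; P=P@F; q=P@K[c].T; return q[:,:2]/q[:,2:]
def onz(c,uv,z):
    d=T[c][:3,:3].T@(F@np.linalg.inv(K[c])@np.array([uv[0],uv[1],1.])); o=-T[c][:3,:3].T@T[c][:3,3]
    return o+d*(z-o[2])/d[2]
E
python3 - <<'E'
from h import *
for n,z,a,b in [('tin',.112,(339.7,212),(381.1,231)),('lip',.1,(324.4,203.3),(389.2,212.6)),('slope_top',.145,(289.5,183.9),(384.1,167.4)),('edge',.102,(322.5,203.3),(388.5,211.6)),('cab',0,(326.7,229.3),(382.4,216.5)),('match',.1,(328.7,239.1),(336,241.2)),('dreA',.1,(355.6,183.5),(439.9,224.7))]:
    print(n,onz('side',a,z).round(4),onz('top',b,z).round(4))
E
```

```text
tin [ 0.5108 -0.1114  0.112 ] [ 0.5191 -0.1161  0.112 ]
lip [ 0.5684 -0.1302  0.1   ] [ 0.5629 -0.1357  0.1   ]
slope_top [ 0.6634 -0.1056  0.145 ] [ 0.6575 -0.1184  0.145 ]
edge [ 0.5717 -0.1257  0.102 ] [ 0.5649 -0.1338  0.102 ]
cab [ 0.5604 -0.1329  0.    ] [ 0.5666 -0.1311  0.    ]
match [ 0.4923 -0.0215  0.1   ] [ 0.4955 -0.0149  0.1   ]
dreA [ 0.5339 -0.2453  0.1   ] [ 0.5368 -0.2518  0.1   ]
```

Run:
```python
import cv2
a=cv2.imread('pics/top0.png')[125:285,295:475]; a=cv2.convertScaleAbs(a,alpha=1.6)
cv2.imwrite('pics/top0z.png',cv2.resize(a,None,fx=3.7,fy=3.7,interpolation=cv2.INTER_CUBIC)[:600])
a=cv2.imread('pics/side0.png')[140:280,240:390]; a=cv2.convertScaleAbs(a,alpha=1.6)
cv2.imwrite('pics/side0z.png',cv2.resize(a,None,fx=4,fy=4,interpolation=cv2.INTER_CUBIC))
```

```text
(no output)
```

View pics/top0z.png

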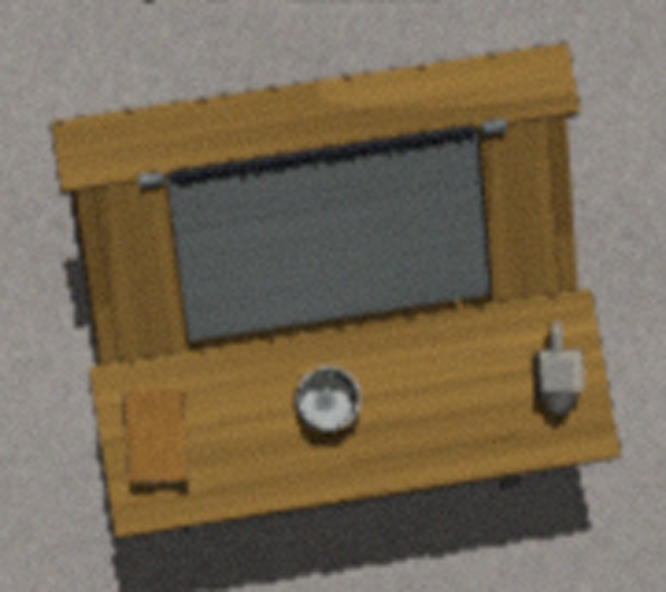

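View pics/side0z.png

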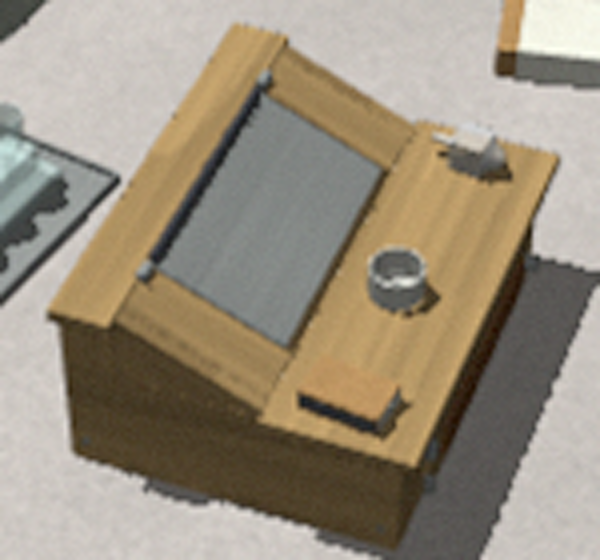

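Run:
```python
from h import *
from scipy.optimize import least_squares
t=lambda u,v:(u/3.7+295-.4,v/3.7+125-.4)
s=lambda u,v:(u/4+240-.4,v/4+140-.4)
obs=[('top',(-107,158,100),t(118,535)),('top',(-107,-158,100),t(618,455)),('top',(0,-158,100),t(590,292)),('top',(0,158,100),t(93,367)),
('top',(5,94,102),t(188,342)),('top',(5,-94,102),t(490,298)),
('side',(-107,158,100),s(420,467)),('side',(-107,-158,100),s(558,157)),('side',(0,158,100),s(262,420)),('side',(0,-158,100),s(417,123)),('side',(5,94,102),s(292,347)),('side',(5,-94,102),s(385,170))]
def W(p,X):
    c,S=np.cos(p[2]),np.sin(p[2]); X=np.array(X)/1000
    return np.array([p[0]+c*X[0]-S*X[1],p[1]+S*X[0]+c*X[1],X[2]])
def f(p,cs=('top','side')): return np.concatenate([proj(c,W(p,X))[0]-o for c,X,o in obs if c in cs])
for cs in [('top','side'),('top',),('side',)]:
    r=least_squares(f,[.56,-.13,.1],loss='soft_l1',args=(cs,)); print(cs,r.x.round(4)); print(r.fun.reshape(-1,2).round(1).tolist())
    if len(cs)==2: p=r.x
print('rim top',onz('top',t(327,399),.124).round(4),'side',onz('side',s(397,264),.124).round(4))
def cab(w):
    d=np.array(w[:2])-p[:2]; c,S=np.cos(p[2]),np.sin(p[2]); return np.array([c*d[0]+S*d[1],-S*d[0]+c*d[1]])
for n,w in [('tint',onz('top',t(327,399),.124)),('tins',onz('side',s(397,264),.124)),('match',onz('top',t(156,437),.116)),('dre body',onz('top',t(560,375),.126)),('dre tip',onz('top',t(558,415),.113))]: print(n,cab(w).round(4))
# joint start tool yaw
from scipy.spatial.transform import Rotation as R
st=read_state(); print(R.from_quat(st['eef_rot']).as_matrix().round(3), st['ee_pos'])
```

```text
('top', 'side') [ 0.5621 -0.1292  0.174 ]
[[-0.9, 1.0], [0.9, 0.5], [0.1, -1.4], [-1.6, -0.0], [0.1, 0.1], [-0.5, -0.9], [0.1, -0.2], [1.6, -1.0], [-0.4, 0.0], [1.2, -1.3], [-0.6, 0.3], [0.2, -0.3]]
('top',) [ 0.5617 -0.13    0.1681]
[[-0.9, 0.8], [1.1, 1.1], [0.5, -0.9], [-1.4, -0.3], [0.4, -0.0], [-0.1, -0.5]]
('side',) [ 0.5624 -0.1276  0.1827]
[[0.4, 0.0], [0.9, -1.0], [-0.3, 0.5], [0.4, -1.1], [-0.7, 0.7], [-0.4, -0.0]]
rim top [ 0.5147 -0.119   0.124 ] side [ 0.5189 -0.1204  0.124 ]
tint [-0.0449  0.0182]
tins [-0.041   0.0162]
match [-0.0506  0.1236]
dre body [-0.053  -0.1232]
dre tip [-0.076  -0.1208]
[[ 0.928  0.373 -0.   ]
 [ 0.373 -0.928 -0.   ]
 [-0.    -0.    -1.   ]] [ 0.20493643 -0.51039983  0.23128899]
```

```bash
cat >> h.py <<'E'
from scipy.spatial.transform import Rotation as R
C=np.array([.562,-.1292]); YAW=.173
def cw(x,y): # cabinet mm -> world xy
    c,S=np.cos(YAW),np.sin(YAW); return np.array([C[0]+(c*x-S*y)/1000,C[1]+(S*x+c*y)/1000])
def tocab(w):
    d=np.array(w[:2])-C; c,S=np.cos(YAW),np.sin(YAW); return np.array([c*d[0]+S*d[1],-S*d[0]+c*d[1]])*1000
def Rt(): # tool y along cabinet x, z down
    y=np.array([np.cos(YAW),np.sin(YAW),0]); z=np.array([0,0,-1.]); x=np.cross(y,z); return np.stack([x,y,z],1)
def delta(p,Rw=None):
    s=read_state(); R0=R.from_quat(s['eef_rot']).as_matrix(); Rw=Rt() if Rw is None else Rw
    return (R0.T@(np.array(p)-s['ee_pos'])*100).round(2), R.from_matrix(R0.T@Rw).as_rotvec().round(3)
E
python3 - <<'E'
from h import *
print(cw(-23,17),delta([*cw(-23,17),.215]))
E
```

```text
[ 0.53641697 -0.11641294] (array([ 45.44, -24.21,   1.63]), array([-0.   ,  0.   , -1.362]))
```

Request:
jog_arm([
  [[1.5, -0.8, 0], [0, 0, -0.05]],
  [[4, -2.1, 0], [0, 0, -0.15]],
  [[7, -3.7, 0], [0, 0, -0.25]],
  [[10, -5.3, 0], [0, 0, -0.35]],
  [[13, -6.9, 0], [0, 0, -0.45]],
  [[16, -8.5, 0], [0, 0, -0.55]],
  [[19, -10.1, 0], [0, 0, -0.65]],
  [[22, -11.7, 0], [0, 0, -0.75]],
  [[25, -13.3, 0], [0, 0, -0.82]],
  [[27, -14.4, 0], [0, 0, -0.87]],
], fingers=8.54)

```text
time: 1.93
ee_pos: [0.4046, -0.2709, 0.2317]
eef_rot: [0.807, 0.59, 0.001, -0.0]
ft_force: [0.5, -0.2, -0.0]
finger_gap: 0.085
```

Run:
```python
from h import *
print(cw(-23,17),delta([*cw(-23,17),.215]),read_state()['qpos'].round(2))
```

```text
[ 0.53641697 -0.11641294] (array([18.71,  7.88,  1.72]), array([ 0.002, -0.002, -0.481])) [ 0.82  0.2  -0.3   1.67  0.06  1.29  0.19]
```

Request:
jog_arm([
  [[2, 0.8, 0.2], [0, 0, -0.05]],
  [[4, 1.7, 0.4], [0, 0, -0.1]],
  [[6, 2.5, 0.5], [0, 0, -0.16]],
  [[8.5, 3.6, 0.7], [0, 0, -0.22]],
  [[11, 4.6, 0.9], [0, 0, -0.28]],
  [[13.5, 5.7, 1.1], [0, 0, -0.34]],
  [[15.5, 6.5, 1.3], [0, 0, -0.4]],
  [[17.5, 7.4, 1.5], [0, 0, -0.45]],
  [[18.4, 7.75, 1.7], [0, 0, -0.48]],
  [[18.7, 7.9, 1.7], [0, 0, -0.48]],
])

```text
time: 2.77
ee_pos: [0.5359, -0.1197, 0.2139]
eef_rot: [0.645, 0.764, 0.001, -0.001]
ft_force: [0.5, 0.4, -0.5]
finger_gap: 0.0856
```

Run:
```python
from h import *
print(delta([*cw(-23,17),.215]),read_state()['qpos'].round(2))
st=read_state()
w=viewer.camera('wrist'); save(w,'w1'); print(w['mtx'],w['hand_eye'].round(4),w.keys())
print({k:np.round(st[k],4).tolist() for k in('ee_pos','eef_rot')})
p=viewer.camera('side'); save(p,'s1')
for q in ['tin_center','lip','flap_edge','slope_top']: print(q,[(np.round(r['uv'],1),round(r['conf'],2)) for r in viewer.place_of(q,w)][:2])
np.savez('w1.npz',mtx=w['mtx'],he=w['hand_eye'],pos=st['ee_pos'],rot=st['eef_rot'])
```

```text
(array([ 0.32,  0.1 , -0.11]), array([-0.   , -0.002, -0.005])) [ 0.54  0.36 -0.47  1.53  0.16  1.3   0.22]
[[405.09718683   0.         315.43439971]
 [  0.         405.09718683 232.48433493]
 [  0.           0.           1.        ]] [[-1.400e-03  9.662e-01  2.577e-01  6.580e-02]
 [ 1.000e+00  1.300e-03  4.000e-04  3.000e-04]
 [ 0.000e+00  2.577e-01 -9.662e-01 -1.424e-01]
 [ 0.000e+00  0.000e+00  0.000e+00  1.000e+00]] dict_keys(['img', 'mtx', 'hand_eye', 'shot'])
{'ee_pos': [0.5359, -0.1197, 0.2139], 'eef_rot': [0.6454, 0.7639, 0.0005, -0.0008]}
tin_center [(array([289.4, 226. ]), 0.59)]
lip [(array([351.9, 249.2]), 0.81)]
flap_edge [(array([364.1, 251.9]), 0.74)]
slope_top [(array([542. , 271.6]), 0.58)]
```

View pics/w1.png

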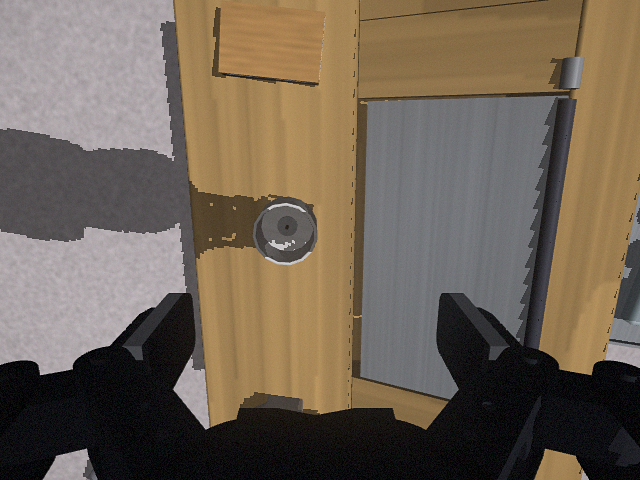

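View pics/s1.png

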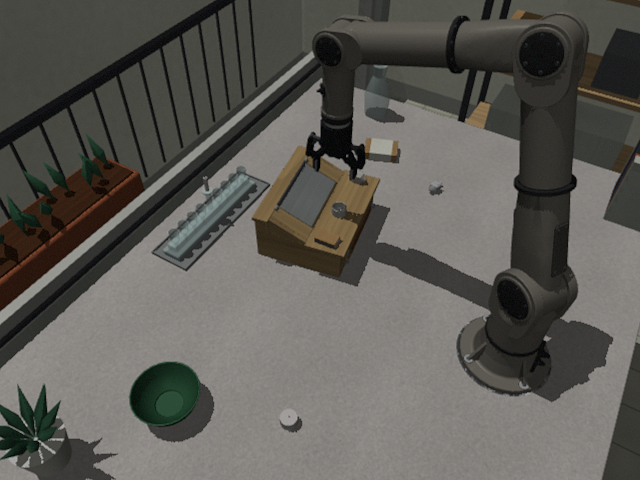

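Run:
```python
from h import *
d=np.load('w1.npz'); K1=d['mtx'];he=d['he'];Rw=R.from_quat(d['rot']).as_matrix()
def ray(u,v): return he[:3,:3]@(F@np.linalg.inv(K1)@[u,v,1.])
def w(u,v,z):
    r=Rw@ray(u,v); o=d['pos']+Rw@he[:3,3]; return o+r*(z-o[2])/r[2]
for n,u,v,z in [('rim',286,231,.124),('lipL',356,60,.1),('lipR',352,378,.1),('flapLL',363,100,.102),('flapLR',361,376,.102),('front',186,150,.1),('front2',205,380,.1),('tinbot guess',286,227,.112),('match',272,45,.116)]:
    p=w(u,v,z); print(n,p.round(4),tocab(p).round(1))
# tip
for u,v in [(439,293),(466,293),(193,293)]:
    r=ray(u,v); k=(np.sign(r[1])*.0427-he[1,3])/r[1]; print('tip tool',(he[:3,3]+k*r).round(4))
```

```text
rim [ 0.5181 -0.1177  0.124 ] [-41.3  18.9]
lipL [ 0.5426 -0.0144  0.1   ] [  0.7 116.4]
lipR [ 0.5806 -0.225   0.1   ] [  1.8 -97.6]
flapLL [ 0.5509 -0.0359  0.102 ] [ 5.1 93.8]
flapLR [ 0.5862 -0.221   0.102 ] [  8.1 -94.6]
front [ 0.4484 -0.083   0.1   ] [-104.    65.1]
front2 [ 0.4759 -0.2443  0.1   ] [-104.7  -98.5]
tinbot guess [ 0.5173 -0.1184  0.112 ] [-42.2  18.3]
match [ 0.4948 -0.0171  0.116 ] [-46.9 122. ]
tip tool [ 0.0098  0.0427 -0.0132]
tip tool [ 0.0198  0.0427 -0.0364]
tip tool [ 0.0088 -0.0427 -0.0107]
```

Request:
jog_arm([
  [[0.2, 0.05, 0.7], [0, 0, 0]],
  [[0.4, 0.1, 2.0], [0, 0, -0.005]],
  [[0.4, 0.1, 3.4], [0, 0, -0.005]],
  [[0.4, 0.1, 4.8], [0, 0, -0.005]],
  [[0.4, 0.1, 6.2], [0, 0, -0.005]],
  [[0.4, 0.1, 7.6], [0, 0, -0.005]],
  [[0.4, 0.1, 9.0], [0, 0, -0.005]],
  [[0.4, 0.1, 10.0], [0, 0, -0.005]],
  [[0.4, 0.1, 10.4], [0, 0, -0.005]],
  [[0.4, 0.1, 10.4], [0, 0, -0.005]],
])

```text
time: 3.9
ee_pos: [0.5348, -0.1194, 0.1091]
eef_rot: [0.646, 0.763, -0.001, -0.001]
ft_force: [-0.4, -0.3, -0.4]
finger_gap: 0.0852
```

Run:
```python
from h import *
st=read_state(); print(st['ee_pos'].round(4) if hasattr(st['ee_pos'],'round') else st['ee_pos'],tocab(st['ee_pos']),st['ft_force'],delta([*cw(-23,18),.105]))
w=viewer.camera('wrist'); save(w,'w2')
p=viewer.camera('side'); a=cv2.convertScaleAbs(p['img'][100:280,240:440,::-1],alpha=1.6); cv2.imwrite('pics/s2z.png',cv2.resize(a,None,fx=3.3,fy=3.3,interpolation=cv2.INTER_CUBIC))
```

```text
[ 0.5348 -0.1194  0.1091] [-25.13424641  14.30068905] [-0.38396585 -0.33484736 -0.41691519] (array([0.37, 0.21, 0.41]), array([-0.002, -0.001, -0.007]))
```

View pics/w2.png

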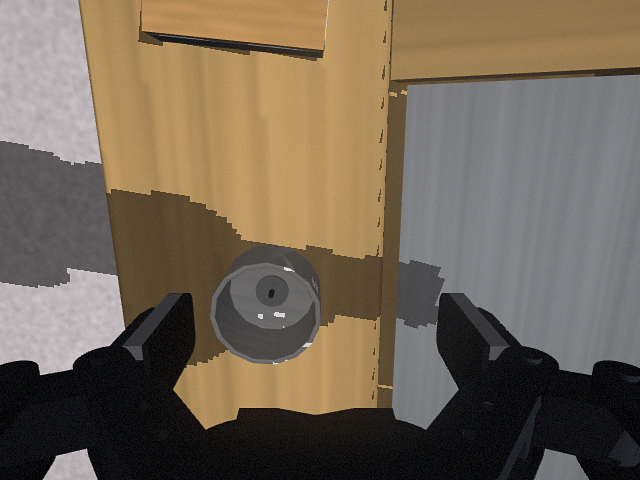

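View pics/s2z.png

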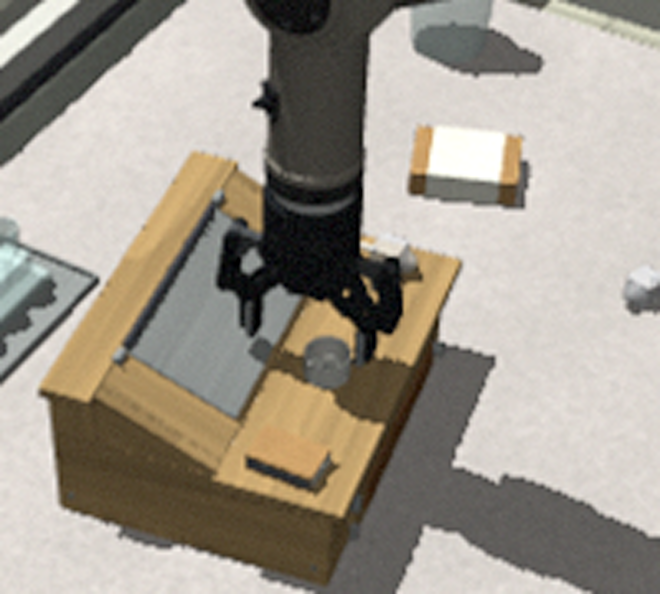

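Run:
```python
from h import *
c='side'
Rw=Rt(); pos=np.array([.5348,-.1194,.1091]); n=Rw[:,0]
for u,v in [(220,265),(232,222),(222,290),(252,338),(245,330),(362,360),(400,305),(400,270)]:
    uv=(u/3.3+240,v/3.3+100)
    d=T[c][:3,:3].T@(F@np.linalg.inv(K[c])@np.array([uv[0],uv[1],1.])); o=-T[c][:3,:3].T@T[c][:3,3]
    for off in (-.008,.01):
        k=(n@(pos+n*off-o))/(n@d); print((u,v),off,((Rw.T@(o+k*d-pos))*1000).round(0))
```

```text
(220, 265) -0.008 [ -8.  79. -65.]
(220, 265) 0.01 [ 10.  72. -82.]
(232, 222) -0.008 [  -8.   69. -112.]
(232, 222) 0.01 [  10.   62. -128.]
(222, 290) -0.008 [ -8.  78. -39.]
(222, 290) 0.01 [ 10.  70. -56.]
(252, 338) -0.008 [-8. 51.  5.]
(252, 338) 0.01 [ 10.  45. -13.]
(245, 330) -0.008 [-8. 58. -2.]
(245, 330) 0.01 [ 10.  51. -20.]
(362, 360) -0.008 [ -8. -43.  -3.]
(362, 360) 0.01 [ 10. -48. -21.]
(400, 305) -0.008 [ -8. -71. -72.]
(400, 305) 0.01 [ 10. -75. -89.]
(400, 270) -0.008 [  -8.  -68. -107.]
(400, 270) 0.01 [  10.  -73. -123.]
```

Request:
jog_arm([
  [[0.2, -0.1, 0], [0, 0, -0.005]],
  [[0.4, -0.1, 0], [0, 0, -0.007]],
  [[0.4, -0.1, 0], [0, 0, -0.007]],
  [[0.4, -0.1, 0.2], [0, 0, -0.007]],
  [[0.4, -0.1, 0.4], [0, 0, -0.007]],
  [[0.4, -0.1, 0.6], [0, 0, -0.007]],
  [[0.4, -0.1, 0.8], [0, 0, -0.007]],
  [[0.4, -0.1, 1.0], [0, 0, -0.007]],
  [[0.4, -0.1, 1.0], [0, 0, -0.007]],
], fingers=7.5)

```text
time: 4.75
ee_pos: [0.5338, -0.1155, 0.0996]
eef_rot: [0.643, 0.766, -0.0, -0.001]
ft_force: [0.1, 0.5, 0.1]
finger_gap: 0.0749
```

Run:
```python
from h import *
st=read_state(); print(tocab(st['ee_pos']),st['ee_pos'][2],st['ft_force'],delta([*cw(-26,18),.096]))
w=viewer.camera('wrist'); save(w,'w3')
```

```text
[-25.46431899  18.38350975] 0.099625553748117 [0.11411873 0.54706543 0.12916061] (array([-0.04, -0.05,  0.36]), array([-0.001, -0.   ,  0.   ]))
```

View pics/w3.png

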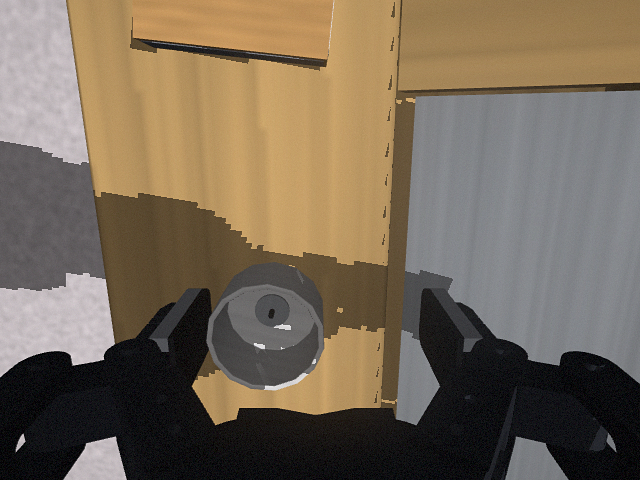

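Request:
jog_arm([
  [[0, 0, 0.15], [0, 0, 0]],
  [[0, 0, 0.3], [0, 0, 0]],
  [[0, 0.2, 0.3], [0, 0, 0]],
  [[0, 0.5, 0.3], [0, 0, 0]],
  [[0, 0.8, 0.3], [0, 0, 0]],
  [[0, 1.1, 0.3], [0, 0, 0]],
  [[0, 1.4, 0.3], [0, 0, 0]],
  [[0, 1.7, 0.3], [0, 0, 0]],
  [[0, 2.0, 0.3], [0, 0, 0]],
  [[0, 2.2, 0.3], [0, 0, 0]],
])

```text
time: 5.63
ee_pos: [0.5562, -0.1116, 0.0972]
eef_rot: [0.643, 0.766, -0.0, -0.0]
ft_force: [-0.7, -0.5, 1.0]
finger_gap: 0.075
```

Run:
```python
from h import *
st=read_state(); print(tocab(st['ee_pos']),st['ee_pos'][2],st['ft_force'],delta([*cw(25,18),.096]))
w=viewer.camera('wrist'); save(w,'w4')
p=viewer.camera('side'); a=cv2.convertScaleAbs(p['img'][100:280,240:440,::-1],alpha=1.6); cv2.imwrite('pics/s4z.png',cv2.resize(a,None,fx=3.3,fy=3.3,interpolation=cv2.INTER_CUBIC))
```

```text
[-2.70456155 18.36886901] 0.09720409146939928 [-0.67829678 -0.51486338  0.98467345] (array([-0.04,  2.77,  0.12]), array([-0., -0.,  0.]))
```

View pics/w4.png

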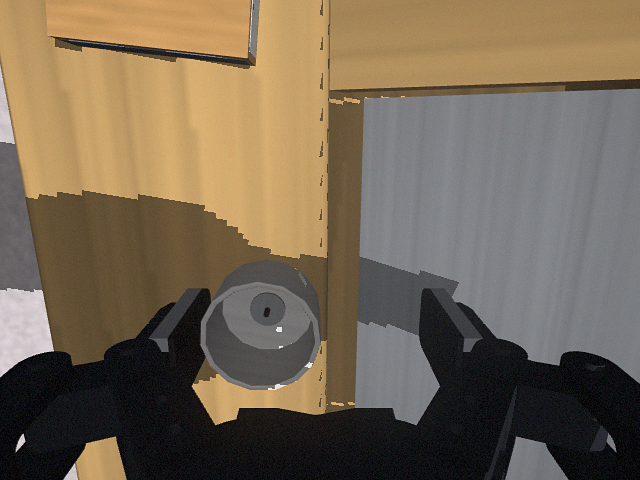

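View pics/s4z.png

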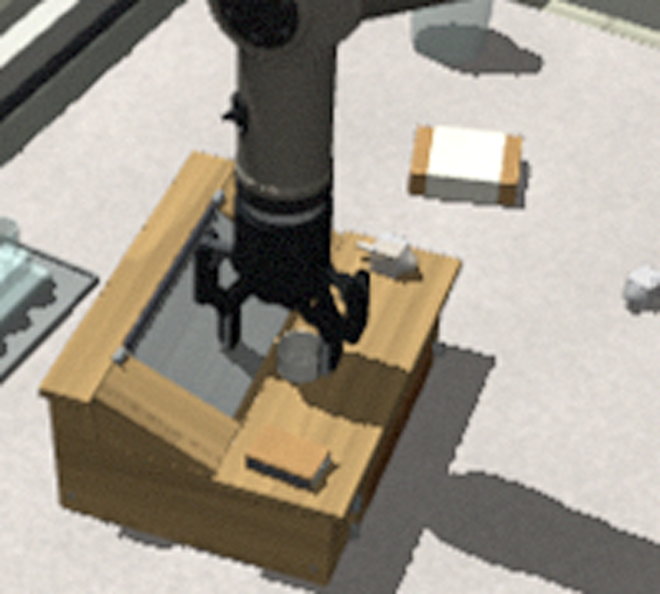

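Request:
jog_arm([
  [[0, 0.2, 0.1], [0, 0, 0]],
  [[0, 0.4, 0.2], [0, 0, 0]],
  [[0, 0.6, 0.3], [0, 0, 0]],
  [[0, 0.8, 0.3], [0, 0, 0]],
  [[0, 1.0, 0.3], [0, 0, 0]],
  [[0, 1.2, 0.3], [0, 0, 0]],
  [[0, 1.4, 0.3], [0, 0, 0]],
  [[0, 1.6, 0.3], [0, 0, 0]],
  [[0, 1.7, 0.3], [0, 0, 0]],
  [[0, 1.7, 0.3], [0, 0, 0]],
])

```text
time: 6.57
ee_pos: [0.5729, -0.1087, 0.0943]
eef_rot: [0.643, 0.766, 0.0, 0.0]
ft_force: [-1.0, -1.1, 0.6]
finger_gap: 0.0749
```

Run:
```python
from h import *
st=read_state(); print(tocab(st['ee_pos']),st['ee_pos'][2],st['ft_force'],delta([*cw(25,18),.095]))
w=viewer.camera('wrist'); save(w,'w5')
p=viewer.camera('side'); a=cv2.convertScaleAbs(p['img'][100:280,240:440,::-1],alpha=1.6); cv2.imwrite('pics/s5z.png',cv2.resize(a,None,fx=3.3,fy=3.3,interpolation=cv2.INTER_CUBIC))
```

```text
[14.2272562 18.358985 ] 0.09426430813166278 [-0.97385197 -1.13543696  0.57075808] (array([-0.04,  1.08, -0.07]), array([ 0., -0.,  0.]))
```

View pics/w5.png

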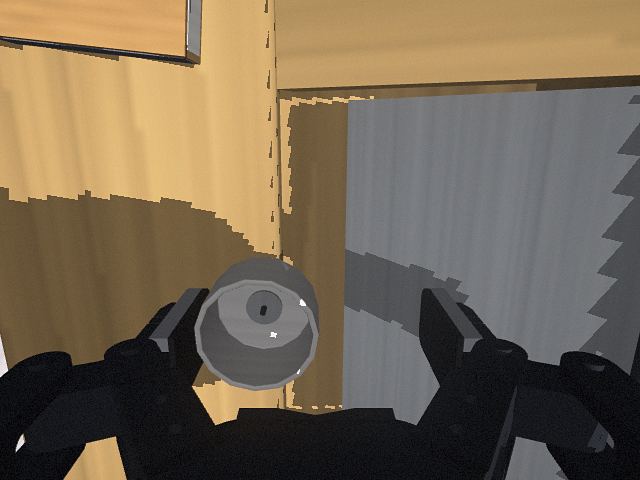

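View pics/s5z.png

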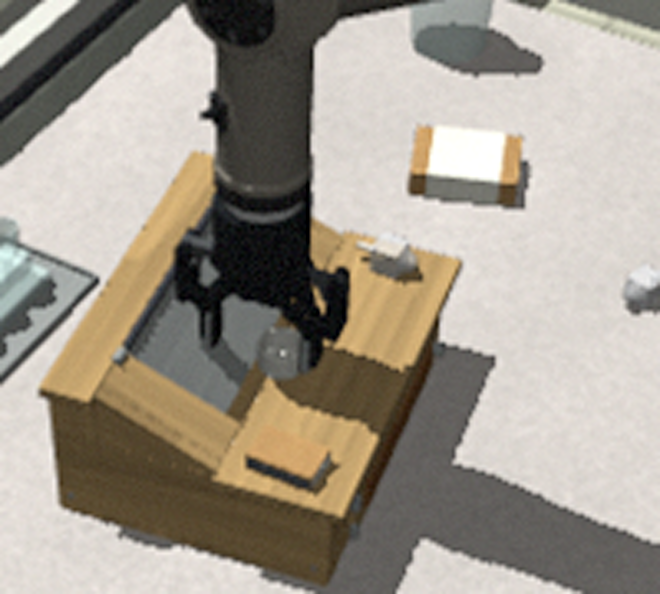

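Request:
jog_arm([
  [[0, 0.2, 0], [0, 0, 0]],
  [[0, 0.4, 0], [0, 0, 0]],
  [[0, 0.6, 0], [0, 0, 0]],
  [[0, 0.8, 0], [0, 0, 0]],
  [[0, 0.9, 0], [0, 0, 0]],
  [[0, 1.0, 0], [0, 0, 0]],
  [[0, 1.1, 0], [0, 0, 0]],
  [[0, 1.1, 0], [0, 0, 0]],
])

```text
time: 7.33
ee_pos: [0.5834, -0.1068, 0.0941]
eef_rot: [0.643, 0.766, -0.0, -0.0]
ft_force: [-1.5, -0.2, 0.5]
finger_gap: 0.0751
```

Run:
```python
from h import *
st=read_state(); print(tocab(st['ee_pos']),st['ee_pos'][2],st['ft_force'])
w=viewer.camera('wrist'); save(w,'w6')
p=viewer.camera('side'); a=cv2.convertScaleAbs(p['img'][100:280,240:440,::-1],alpha=1.6); cv2.imwrite('pics/s6z.png',cv2.resize(a,None,fx=3.3,fy=3.3,interpolation=cv2.INTER_CUBIC))
```

```text
[24.9838752  18.37667993] 0.09414803813095117 [-1.51205224 -0.17772738  0.54315201]
```

View pics/w6.png

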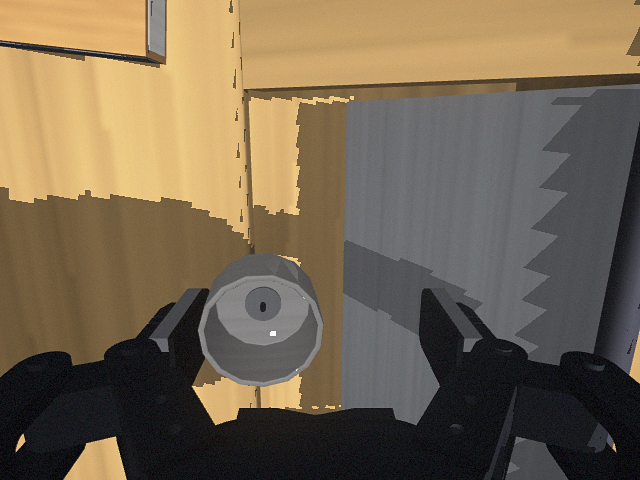

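View pics/s6z.png

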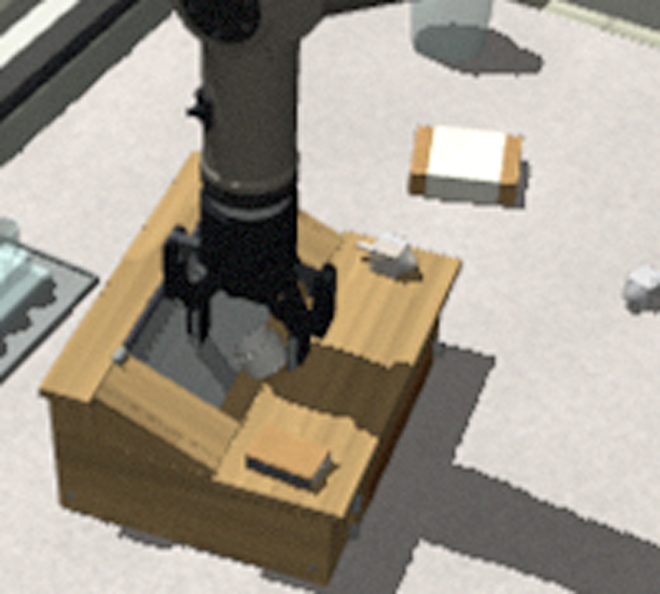

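Request:
jog_arm([
  [[0, 0.15, 0], [0, 0, 0]],
  [[0, 0.3, 0], [0, 0, 0]],
  [[0, 0.4, 0], [0, 0, 0]],
  [[0, 0.5, 0], [0, 0, 0]],
  [[0, 0.5, 0], [0, 0, 0]],
  [[0, 0.5, 0], [0, 0, 0]],
])

```text
time: 7.93
ee_pos: [0.5882, -0.106, 0.0941]
eef_rot: [0.643, 0.766, -0.0, -0.0]
ft_force: [-2.8, -0.9, -0.4]
finger_gap: 0.0748
```

Run:
```python
from h import *
st=read_state(); print(tocab(st['ee_pos']),st['ee_pos'][2],st['ft_force'])
w=viewer.camera('wrist'); save(w,'w7')
p=viewer.camera('side'); a=cv2.convertScaleAbs(p['img'][100:280,240:440,::-1],alpha=1.6); cv2.imwrite('pics/s7z.png',cv2.resize(a,None,fx=3.3,fy=3.3,interpolation=cv2.INTER_CUBIC))
```

```text
[29.78993869 18.29726647] 0.09412308321177863 [-2.83097465 -0.89713584 -0.37864096]
```

View pics/w7.png

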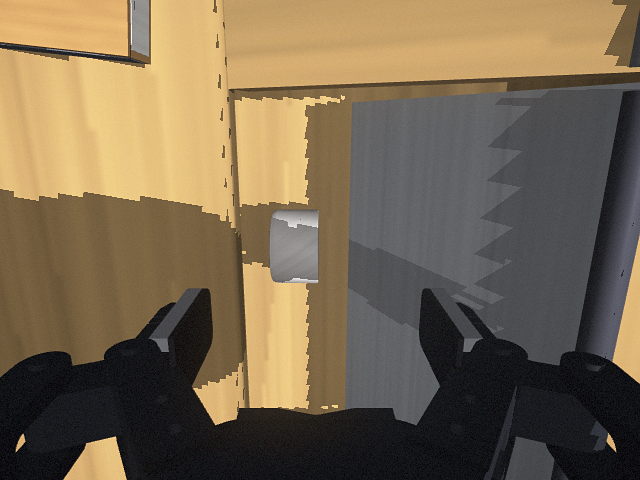

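View pics/s7z.png

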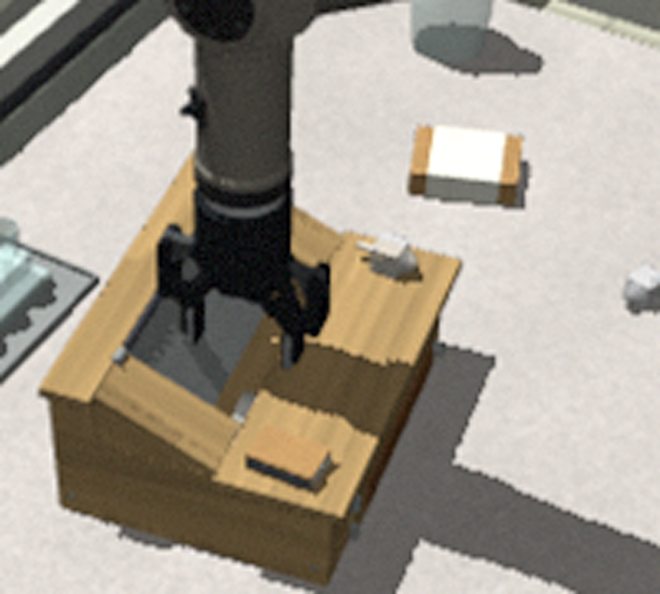

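Request:
jog_arm([
  [[0, 0, 0], [0, 0, 0]],
  [[0, 0, 0], [0, 0, 0]],
  [[0, 0, 0], [0, 0, 0]],
  [[0, 0, 0], [0, 0, 0]],
  [[0, 0, 0], [0, 0, 0]],
  [[0, 0, 0], [0, 0, 0]],
  [[0, 0, 0], [0, 0, 0]],
  [[0, 0, 0], [0, 0, 0]],
])

```text
time: 8.7
ee_pos: [0.5884, -0.106, 0.0943]
eef_rot: [0.643, 0.766, -0.0, 0.0]
ft_force: [-3.6, -1.0, -0.2]
finger_gap: 0.0746
```

Run:
```python
from h import *
st=read_state(); print(tocab(st['ee_pos']),st['ee_pos'][2],st['ft_force'])
w=viewer.camera('wrist'); save(w,'w8')
```

```text
[29.98282542 18.3230843 ] 0.09426748354205866 [-3.64681526 -1.04747991 -0.15711486]
```

View pics/w8.png

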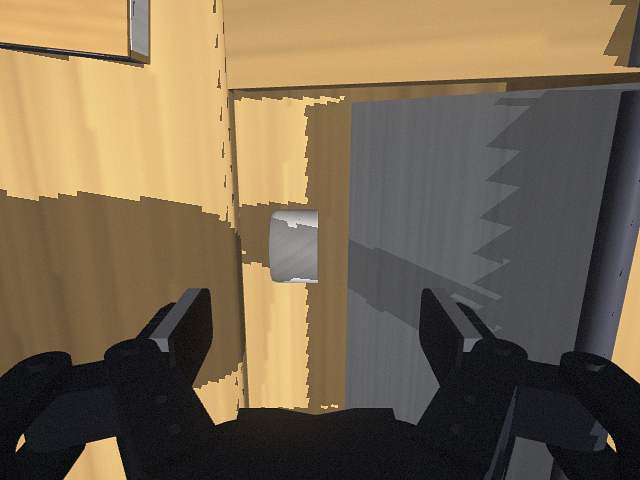

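Request:
jog_arm([
  [[0, -0.2, -0.3], [0, 0, 0]],
  [[0, -0.5, -0.8], [0, 0, 0]],
  [[0, -0.8, -1.4], [0, 0, 0]],
  [[0, -1.1, -2.1], [0, 0, 0]],
  [[0, -1.4, -2.9], [0, 0, 0]],
  [[0, -1.7, -4], [0, 0, 0]],
  [[0, -2, -5.5], [0, 0, 0]],
  [[0, -2.5, -7.5], [0, 0, 0]],
  [[0, -3, -9.5], [0, 0, 0]],
  [[0, -3, -11], [0, 0, 0]],
])

```text
time: 9.58
ee_pos: [0.5593, -0.1113, 0.2076]
eef_rot: [0.643, 0.766, 0.001, 0.002]
ft_force: [-0.0, -0.0, -1.0]
finger_gap: 0.075
```

Run:
```python
from h import *
st=read_state(); print(st['time'],tocab(st['ee_pos']),st['ee_pos'][2],st['ft_force'])
w=viewer.camera('wrist'); save(w,'w9')
p=viewer.camera('side'); a=cv2.convertScaleAbs(p['img'][100:280,240:440,::-1],alpha=1.6); cv2.imwrite('pics/s9z.png',cv2.resize(a,None,fx=3.3,fy=3.3,interpolation=cv2.INTER_CUBIC))
```

```text
9.5833 [ 0.42080924 18.06784971] 0.2076254777142563 [-0.00452885 -0.02595197 -1.0085033 ]
```

View pics/w9.png

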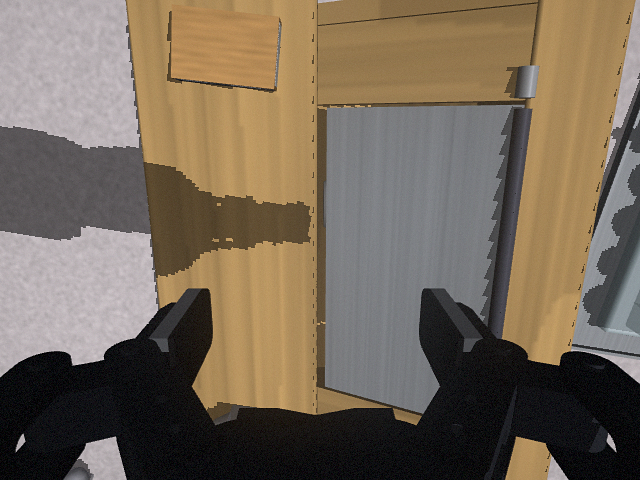

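View pics/s9z.png

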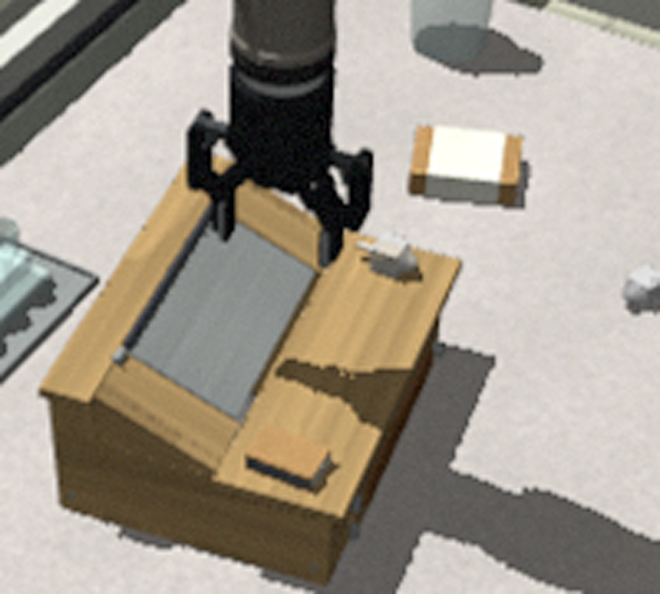

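Request:
jog_arm([
  [[0, 0, 0], [0, 0, 0]],
  [[0, 0, 0], [0, 0, 0]],
  [[0, 0, 0], [0, 0, 0]],
  [[0, 0, 0], [0, 0, 0]],
  [[0, 0, 0], [0, 0, 0]],
  [[0, 0, 0], [0, 0, 0]],
  [[0, 0, 0], [0, 0, 0]],
  [[0, 0, 0], [0, 0, 0]],
  [[0, 0, 0], [0, 0, 0]],
  [[0, 0, 0], [0, 0, 0]],
])

```text
time: 10.52
ee_pos: [0.5588, -0.1111, 0.2043]
eef_rot: [0.643, 0.766, 0.0, -0.0]
ft_force: [0.8, 0.4, 0.3]
finger_gap: 0.0754
```

Run:
```python
from h import *
w=viewer.camera('wrist'); save(w,'w10')
a=cv2.imread('pics/w10.png')[80:420,280:380]; b=cv2.imread('pics/w9.png')[80:420,280:380]; c=cv2.imread('pics/w1.png')[80:420,315:415]
cv2.imwrite('pics/cmp.png',cv2.resize(np.hstack([c,b,a]),None,fx=1.7,fy=1.7))
p=viewer.camera('side')
i0=cv2.imread('pics/side0.png'); i1=p['img'][:,:,::-1]
z=lambda i:cv2.resize(cv2.convertScaleAbs(i[165:265,250:350],alpha=1.6),None,fx=3.9,fy=3.9)
cv2.imwrite('pics/cmp2.png',np.hstack([z(i0),z(i1)]))
```

```text
(no output)
```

View pics/cmp.png

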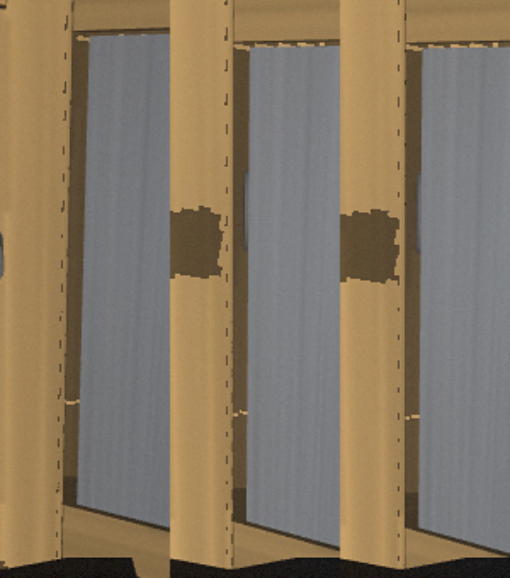

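View pics/cmp2.png

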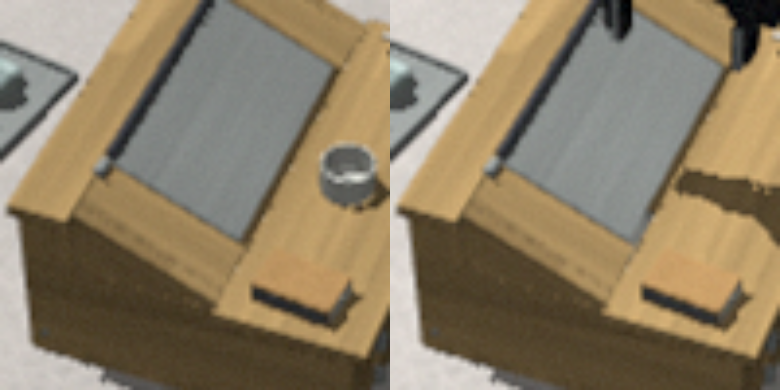

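Run:
```python
from h import *
print(ctrl.sign_off())
```

```text
the job is handed in; nothing more can be done
None
```

The tin is in the cabinet, the flap is shut, and I've handed the job in at about 10.6 s; no verdict was reported.

**What I did:** I brought the gripper down with the tin between the fingers, opened 75 mm. Pushing level, the leading finger held the flap open while the trailing finger slid the tin over the lip. The force at the wrist stayed under about 4 N. I held still until the tin lay at rest, then lifted away and let the flap close.

**Last checks:**
- **Tin:** after the drop, two pictures 0.8 s apart showed it unmoved on its side on the cabinet floor. After the flap closed, the visible sliver of it had the size expected on the floor.
- **Flap:** its edge looks the same against the lip as in the first pictures, in both the wrist and side views. I judged this by eye and did not measure the angle.
- **Other things:** the matchbox looks unmoved, and the dreidel on the shelf and the candle carton look unmoved in the side views. I did not look again at the bowl, the fresh tealight or the other dreidel after the start, but the arm never came near them.
- **Robot:** the fingers are clear of everything, about 65 mm above the cabinet's top.

No check failed. The positions of the tin and cabinet from the three cameras differed by a few millimetres.

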